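# Fetch the pestle from the pull-out spice tray and rest it in the molcajete

### The job

Get the molcajete ready for grinding: gently pull the spice cabinet's tray out all the way to its stop, so that nothing on it tips over, then draw the wooden pestle up out of its blue cup and set it down, without dropping it, in the bowl of the molcajete, head down with its handle leaning on the rim. Leave the tray fully out with the cup and the jar standing upright on it, and do not disturb the molcajete, the other jar or the lime squeezer.

Things in the scene. Friction and masses are not known exactly. Their poses are not given: they have to be found in the camera images.
- cabinet: Open-fronted oak spice cabinet, fixed: 250 mm high, 230 deep, 370 wide. Origin: on the counter under the middle of the tray bay's front edge; x points into the cabinet (the tray comes out along -x), y left seen from the front, z up. Tray bay y -105 to 105 mm, opening 15 to 235 high; a second bay with small pots at y -120 to -235. The top board (235 to 250 high) juts 15 mm past the front.
- tray (a joint): How far the tray is out of the cabinet, in m: 0 = fully in, 0.165 = at its stop. It may start a little ajar (up to 0.015). It runs on runners with about 3 N of friction plus 8 N per m/s and stays where it is left.
- tray_knob (a point): Middle of the thick part of the tray's dark wooden knob, 62 mm above the counter, 28 mm out from the tray's front panel; axes as the cabinet's. Round knob, 34 mm diameter, 42 mm long, pointing along the cabinet's -x. As the cabinet rises above and juts over it, a hand straight from above strikes the cabinet: lean the tool back from it, 35 to 45 degrees, and pinch the knob's two sides.
- cup: Loose blue ceramic cup that holds the pestle upright: 85 mm high, 66 mm outside and 58 mm inside at the mouth, 54 mm inside at the bottom, floor 5 mm thick, 350 g. It stands on the tray about 75 mm behind the panel's face, 48 mm left or right of the middle; the jar has the other side. Origin: centre of its underside, z up.
- pestle: Turned wooden pestle, 166 mm long, about 0.12 kg, standing head down in the cup. Origin: centre of the flat foot of its head; z runs along it from the head to the handle end. Head 42 mm diameter at 24 mm, narrowing to 23 mm at 100 mm; handle 25 mm diameter from 135 to 155 mm, rounded end.
- pestle_head (a point): On the pestle's axis in its head, 22 mm from the flat foot.
- pestle_grip (a point): On the pestle's axis in its handle, 140 mm from the flat foot (26 mm below the top): the place to grip. With the pestle in its cup this point is 175 mm above the counter, above the cup and the jar. When the tray is at its stop it stands about 80 mm in front of the cabinet's front edge.
- jar_tray: Amber glass jar with a wire-clipped lid, 102 mm high, 68 mm diameter, about 0.38 kg, loose on the tray beside the cup. Origin: centre of its underside, z up.
- jar_counter: The same kind of amber jar, on the counter. Origin: centre of its underside, z up.
- molcajete: Dark grey basalt mortar on three short feet, 2.2 kg, loose on the counter: 150 mm wide, 95 mm high. Bowl: rim 95 mm high and about 122 mm across inside, floor 44 mm above the counter, flat for about 85 mm across, sides sloping up from it. Origin: on the counter under its centre, z up. With the head on the floor, the pestle rests on the rim at about 50 degrees (45 to 65) from upright.
- squeezer: Yellow enamelled lime squeezer, closed, lying on the counter: 223 mm long, 70 mm wide over its bowl, about 57 mm high. Origin: on the counter under the centre of the bowl; its handles run along +y for 173 mm.
- tray_front (a point): Middle of the outer face of the tray's brown front panel (205 mm wide, 20 to 90 mm above the counter), 55 mm above the counter; axes as the cabinet's; flush with the cabinet's front edge when the tray is in. The tray is 215 mm deep, its floor 30 mm above the counter, its side walls reach 72 mm; three fixed tins, 117 mm to their tops, stand at its rear.
There are look-alikes about, which are no part of the job. There is more than one size of the cup; the one meant has the size given above.

How it is judged:
By the outcome, as a careful person would: the job done as asked, in the order asked, and still so for the second after the job is handed in, with the robot touching nothing.
It also fails if it takes over 64 s, if anything falls off the work surface, if the arm or the gripper's body presses on something with over 40 N, if the wrist force passes 120 N, or if a joint passes its speed limit or range.

### The arm

A 6-joint arm with a two-finger parallel gripper is mounted at the origin on the work surface. World frame = base frame: x ahead of the robot, y to its left, z up, the work surface at z = 0. Lengths are in mm, angles in rad, forces in N, time in s.
With the tool pointing down it reaches from about 300 to 875 mm from the base axis. Payload 6.4 kg.
Tool frame: the origin (TCP) lies on the centre line of the jaws, within the pads' length; the fingertips stand 19 mm ahead of it and the grasp point (between the pads) is the TCP; z points along the fingers, y is the line along which they close (so a half turn about z gives the same grasp; the last joint's range is limited). The gripper opens to 85 mm and grips with 20 to 120 N. Pads are 22 mm wide; open, the fingers measure 114 mm over their backs; the gripper's body (76 mm by 85 mm) begins 54 mm behind the grasp point. The pads swing forward as they close: fully open they stand 13 mm farther back than shut.
Start: joints at [1.072, 0.181, 1.607, -0, 1.354, -0.206], TCP at [165.953, 550.546, 250.288] pointing down, gripper open.
Joint ranges: [-2.99, 2.99], [-0.89, 2.07], [0.3, 2.58], [-1.14, 4.28], [0, 2.63], [-3.12, 3.12]. Speed limits (rad/s): [2.57, 2.57, 3.01, 3.14, 3.14, 3.14].

### API

Orientations are given as a unit quaternion [x, y, z, w].
In Python, from rig import env, solve_ik, read_camera, look_for, pinpoint, read_clock, read_joints, read_qvel, read_effort, read_position, read_tool_rot, read_wrist_force, read_wrist_torque, read_width, read_grip_force gives the robot as it stands. Calls block until the motion is done:
- env.movep(position, orientation): joint-space move of the TCP to a pose.
- env.line_to(position, v=150, rot=None, guard=None): straight line of the TCP; rot=None keeps the orientation; v is the mean speed in mm/s. With guard (N) it stops when the force on the tool has changed by that much, and returns True; else False.
- env.goto_joints(angles): joint-space move.
- env.set_gripper(opening): opening from 0.0 (shut) to 1.0 (fully open); the grip force is fixed at half the most; returns when the fingers have stopped.
- env.sleep(seconds).
- solve_ik(position, orientation): joint angles nearest the present ones, or None.
- read_camera(name): name is "scene" or "top" or "wrist"; returns a dict with "color" (480x640x3 uint8, red, green, blue), "fx", "fy", "cx", "cy" (pixels), "xyz" and "rotation" of the camera in the world. Camera axes: x right, y up, looking along -z (the intrinsics and any distortion apply to the point x, -y, -z); pixel columns grow to the right and rows downward; lengths in mm; the calibration is good to about 2 mm. A picture is of the moment at which its call begins. There is no depth.
A pose or a line that the arm cannot do raises env.Unreachable and nothing moves.
- env.job_done(): hands the job in; it is judged then, once.
Trained networks look in a picture, given as the dict that the camera call returned (one of the last four; its "shot" number tells which), for a name from the list of things; names that differ only in an ending like _2 or _b are one class to them, and where a whole thing is asked for, a point or a joint stands for the part that bears it (a point fixed in the world has none). Each returns a list of dicts, best first, with "score" (0 to 1); they miss things now and then, are a little off and sometimes report something else, mostly with a low value. They report only what shows in the picture. A call takes as long as a camera call. They do not tell look-alikes from the thing itself.
- look_for(picture, target): "bbox" ([left, top, right, bottom] in pixels, round what is visible of it).
- pinpoint(picture, target): "xy" ([column, row] in pixels: a listed point, or the origin of a listed thing).
Readings, each from a call of its own:
- read_clock(): time.
- read_joints(): joint angles.
- read_qvel(): joint speeds.
- read_effort(): joint torques, N m.
- read_position(): TCP position.
- read_tool_rot(): TCP orientation.
- read_wrist_force(): force on the tool from outside, world axes, zero at the start.
- read_wrist_torque(): the same for the moment, N m.
- read_width(): opening from 0.0 (shut) to 1.0 (fully open).
- read_grip_force(): force on a finger pad.
Only numpy, scipy, OpenCV 4.12 (cv2) and the standard library are available. Lean on these libraries where they do the work, as an engineer would, in place of code of your own. Each camera call takes 0.05 s, during which the arm holds its last target. There are 200 camera calls.

## Working session

There is one attempt and no reset: what is moved stays moved. The work goes in short steps, each a Python script; the robot and the scene stay as the last script left them, time stands still between calls to the robot, and variables do not carry over. Pictures are saved under pics/ and viewed, at most 10 in all, crops included, and the job is handed in when it is done.

```bash
ls; mkdir -p pics
cat > h.py <<'E'
import numpy as np, cv2
from scipy.spatial.transform import Rotation as R
from rig import *
def rotm(c):
    r=np.array(c["rotation"],float)
    return r if r.shape==(3,3) else R.from_quat(r).as_matrix()
def ray(c,xy):
    d=np.array([(xy[0]-c["cx"])/c["fx"],-(xy[1]-c["cy"])/c["fy"],-1.])
    return np.array(c["xyz"],float),rotm(c)@d
def atz(c,xy,z):
    o,d=ray(c,xy); return o+d*(z-o[2])/d[2]
def proj(c,p):
    q=rotm(c).T@(np.array(p,float)-np.array(c["xyz"],float))
    return np.array([c["cx"]+c["fx"]*q[0]/-q[2],c["cy"]-c["fy"]*q[1]/-q[2]])
def tri(c1,p1,c2,p2):
    o1,d1=ray(c1,p1);o2,d2=ray(c2,p2)
    s=np.linalg.lstsq(np.c_[d1,-d2],o2-o1,rcond=None)[0]
    a=o1+d1*s[0];b=o2+d2*s[1]; return (a+b)/2,np.linalg.norm(a-b)
def save(c,n,box=None,k=1):
    im=c["color"][:,:,::-1]
    if box: im=im[box[1]:box[3],box[0]:box[2]]
    cv2.imwrite("pics/"+n,cv2.resize(im,None,fx=k,fy=k,interpolation=cv2.INTER_CUBIC))
E
python3 - <<'E'
from h import *
cs={n:read_camera(n) for n in("scene","top")}
for n,c in cs.items():
    print(n,{k:(np.round(v,3).tolist() if k!="shot" else v) for k,v in c.items() if k!="color"})
    save(c,n+"0.png")
    for t in "cabinet tray_knob tray_front cup pestle pestle_head pestle_grip jar_tray molcajete squeezer".split():
        print(n,t,[(np.round(d["xy"]).tolist(),round(d["score"],2)) for d in pinpoint(c,t)])
E
```

```text
pics
scene {'fx': 497.614, 'fy': 497.614, 'cx': 322.538, 'cy': 237.789, 'xyz': [444.35, 485.832, 1183.363], 'rotation': [-0.018, 0.238, 0.968, -0.082], 'shot': 1}
scene cabinet [([303.0, 168.0], 0.78)]
scene tray_knob [([305.0, 165.0], 0.85)]
scene tray_front [([302.0, 164.0], 0.8), ([306.0, 168.0], 0.6)]
scene cup [([426.0, 158.0], 0.58)]
scene pestle [([304.0, 167.0], 0.67), ([301.0, 140.0], 0.44)]
scene pestle_head [([296.0, 138.0], 0.54), ([299.0, 143.0], 0.37)]
scene pestle_grip []
scene jar_tray [([271.0, 160.0], 0.76)]
scene molcajete [([301.0, 357.0], 0.95), ([307.0, 168.0], 0.37)]
scene squeezer [([222.0, 360.0], 0.58), ([299.0, 145.0], 0.52)]
top {'fx': 622.627, 'fy': 622.627, 'cx': 319.56, 'cy': 230.827, 'xyz': [358.6, -82.568, 1619.749], 'rotation': [0.043, -0.034, -0.698, 0.714], 'shot': 2}
top cabinet [([420.0, 192.0], 0.71)]
top tray_knob [([416.0, 198.0], 0.85)]
top tray_front [([422.0, 192.0], 0.69)]
top cup [([415.0, 200.0], 0.72), ([468.0, 332.0], 0.6), ([452.0, 186.0], 0.41)]
top pestle []
top pestle_head []
top pestle_grip []
top jar_tray []
top molcajete []
top squeezer []
```

View pics/scene0.png

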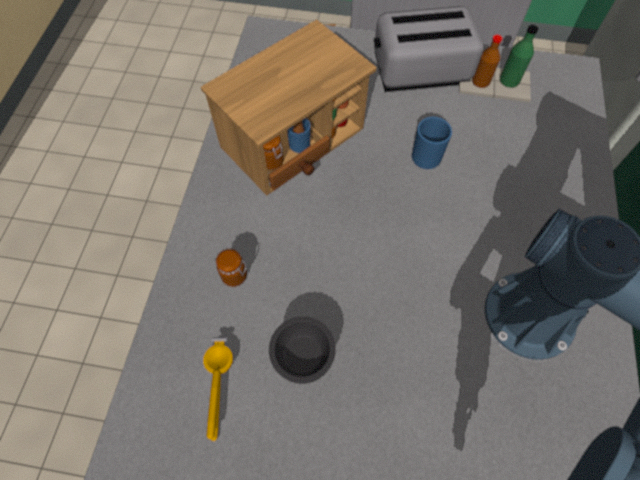

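View pics/top0.png

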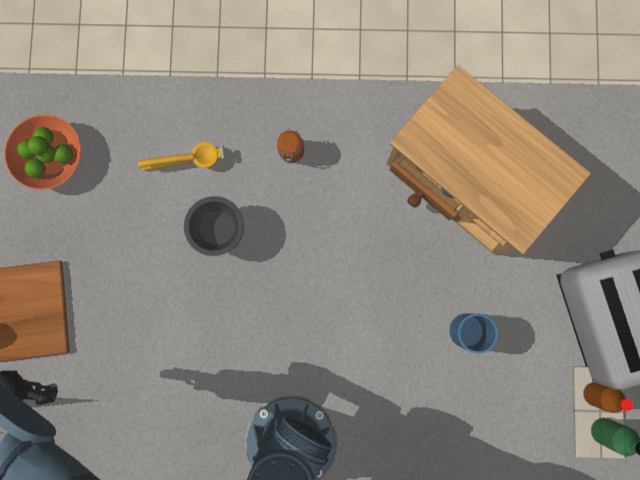

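The scene image shows the cabinet with the tray at (300,150), the knob at (309,168), a blue cup with the pestle in the tray at (299,135) and the tray jar at (273,152). The molcajete is at (302,350), the counter jar at (231,267) and the squeezer at (218,358). In the top view the knob is at (414,200).

Possible mix-ups:
- **Cup:** the tray cup at scene (299,135) or the empty counter cup at (431,140). The one meant is in the tray and holds the pestle.
- **Jar:** the tray jar at (273,152) or the counter jar at (231,267).

Run:
```python
from h import *
s=read_camera("scene");t=read_camera("top")
save(s,"crop0.png",(200,80,400,220),4)
cor=[atz(t,p,250) for p in((390,143),(524,254),(590,175),(457,66))]
print("board",np.round(cor,1).tolist())
cor2=[atz(s,p,250) for p in((203,90),(258,138),(376,70),(321,24))]
print("board scene",np.round(cor2,1).tolist())
for a in((309,168),pinpoint(s,"tray_knob")[0]["xy"]): print("knob s",a,atz(s,a,62))
for a in((414,200),pinpoint(t,"tray_knob")[0]["xy"]): print("knob t",a,atz(t,a,62))
for (c,p) in((s,(302,348)),(t,(213,226))): print("mol rim",atz(c,p,95))
print("loose cup rim",[atz(t,p,85) for p in((452,331),(497,331))])
m=pinpoint(s,"molcajete")[0]["xy"];print("mol org",atz(s,m,0))
# ellipse of the bowl rim
for n,c,b in(("s",s,(255,300,350,395)),("t",t,(175,185,255,265))):
    g=c["color"][b[1]:b[3],b[0]:b[2]].astype(int).max(2)
    save(c,"mol_%s.png"%n,b,4)
```

```text
board [[709.9, -217.8, 250.0], [466.8, -514.5, 250.0], [646.2, -662.9, 250.0], [891.9, -368.0, 250.0]]
board scene [[886.0, -356.0, 250.0], [716.2, -232.0, 250.0], [467.7, -499.2, 250.0], [636.1, -644.1, 250.0]]
knob s (309, 168) [ 609.7379647  -299.50756868   62.        ]
knob s [293.8, 138.6] [ 670.53646795 -392.00397162   62.        ]
knob t (414, 200) [ 612.19212847 -298.55373975   62.        ]
knob t [416.8, 201.6] [ 608.25631851 -305.64036171   62.        ]
mol rim [532.70128985 202.97453358  95.        ]
mol rim [531.18813915 201.21481198  95.        ]
loose cup rim [array([ 288.24509107, -389.76861692,   85.        ]), array([ 290.83872854, -498.82589128,   85.        ])]Traceback (most recent call last):
  File "<stdin>", line 12, in <module>
IndexError: list index out of range
```

View pics/crop0.png

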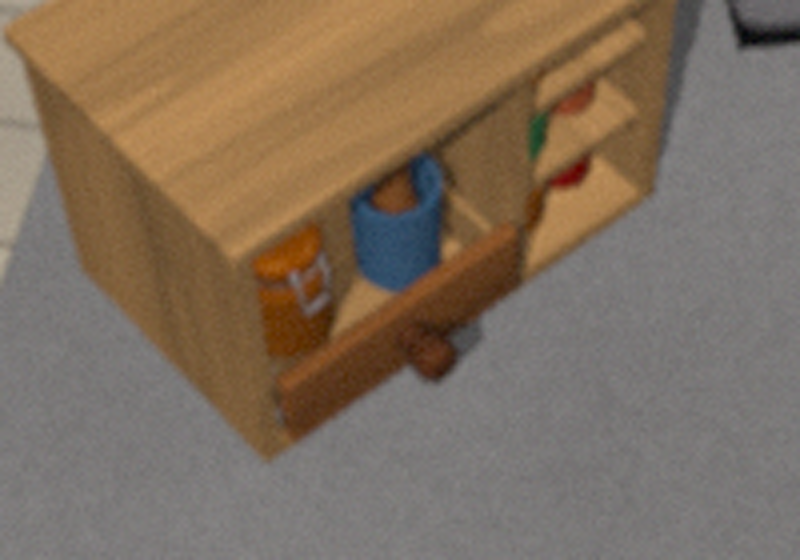

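The crop confirms the choice. The cup with the pestle stands in the tray's right half at crop (397,220), the jar is on the left at (295,290), and the knob is at (430,352). Next I move to a leaned pre-grasp pose and refine with the wrist camera.

```bash
cat >> h.py <<'E'
def frame(yaw): return np.array([np.cos(yaw),np.sin(yaw),0]),np.array([-np.sin(yaw),np.cos(yaw),0])
def lean(yaw,a,s=1):
    x,y=frame(yaw); z=np.sin(a)*x-np.cos(a)*np.array([0,0,1.]); y=s*y
    return R.from_matrix(np.c_[np.cross(y,z),y,z]).as_quat()
E
python3 - <<'E'
from h import *
yaw=np.radians(-40.5);a=np.radians(40)
k=np.array([611,-299,62.])
print(read_clock())
for s in(1,-1):
    q=lean(yaw,a,s);z=R.from_quat(q).apply([0,0,1])
    for back in(0,150,190): print(s,back,np.round(solve_ik(k-z*back,q),2) if solve_ik(k-z*back,q) is not None else None)
    print(s,"end",solve_ik(k-frame(yaw)[0]*165,q))
E
```

```text
1.35
1 0 [-0.6   0.41  1.94 -0.64  0.12 -0.85]
1 150 [-0.57 -0.    2.13 -0.27  0.33 -1.21]
1 190 [-0.56 -0.12  2.17 -0.23  0.41 -1.24]
1 end None
-1 0 [-0.6   0.41  1.94 -0.64  0.12  2.29]
-1 150 [-0.57 -0.    2.13 -0.27  0.33  1.93]
-1 190 [-0.56 -0.12  2.17 -0.23  0.41  1.9 ]
-1 end None
```

Run:
```python
from h import *
yaw=np.radians(-40.5)
k=np.array([611,-299,62.])
xc=frame(yaw)[0]
for roll in(-30,-15,0,15,30):
  for a in(20,30,35,40,45):
    for s in (1,):
      q=(R.from_rotvec(xc*np.radians(roll))*R.from_quat(lean(yaw,np.radians(a),s))).as_quat()
      r=[]
      for d in(0,55,110,165):
        j=solve_ik(k-xc*d,q); r.append("None" if j is None else str(np.round(j,1).tolist()))
      print(roll,a,*r)
```

```text
-30 20 [-0.4, 0.6, 1.6, -0.8, 0.9, -0.9] [-0.4, 0.5, 1.7, -0.8, 0.9, -0.8] [-0.3, 0.5, 1.8, -0.8, 0.9, -0.7] [-0.3, 0.4, 1.9, -0.8, 0.9, -0.7]
-30 30 [-0.4, 0.6, 1.7, -1.0, 0.7, -0.7] [-0.3, 0.5, 1.8, -1.0, 0.7, -0.6] [-0.3, 0.4, 1.9, -1.1, 0.7, -0.5] [-0.3, 0.4, 2.0, -1.1, 0.8, -0.4]
-30 35 None None None None
-30 40 None None None None
-30 45 None None None None
-15 20 [-0.5, 0.5, 1.6, -0.5, 0.7, -1.1] [-0.5, 0.4, 1.8, -0.5, 0.7, -1.0] [-0.4, 0.3, 1.9, -0.5, 0.7, -1.0] [-0.4, 0.3, 2.0, -0.6, 0.7, -0.9]
-15 30 [-0.5, 0.5, 1.8, -0.7, 0.5, -0.9] [-0.5, 0.4, 1.9, -0.8, 0.5, -0.8] [-0.4, 0.3, 2.0, -0.8, 0.5, -0.7] [-0.4, 0.2, 2.1, -0.9, 0.5, -0.6]
-15 35 [-0.5, 0.5, 1.8, -0.9, 0.4, -0.7] [-0.5, 0.4, 2.0, -1.0, 0.4, -0.5] [-0.4, 0.3, 2.1, -1.1, 0.4, -0.4] None
-15 40 None None None None
-15 45 None None None None
0 20 [-0.6, 0.5, 1.7, -0.1, 0.6, -1.4] [-0.6, 0.4, 1.9, -0.1, 0.6, -1.4] [-0.6, 0.3, 2.0, -0.1, 0.5, -1.4] [-0.6, 0.2, 2.1, -0.1, 0.5, -1.4]
0 30 [-0.6, 0.4, 1.8, -0.1, 0.4, -1.4] [-0.6, 0.3, 2.0, -0.2, 0.3, -1.3] [-0.6, 0.2, 2.1, -0.2, 0.3, -1.3] [-0.6, 0.1, 2.2, -0.3, 0.3, -1.
[... 1000 characters left out ...]
, 0.3, 2.5] [-0.7, 0.2, 2.4, 2.4, 0.3, 2.4]
30 20 [-0.9, 0.5, 1.8, 0.8, 0.8, -2.2] [-0.9, 0.4, 1.9, 0.9, 0.7, -2.3] [-0.9, 0.3, 2.1, 0.9, 0.7, -2.4] [-0.9, 0.2, 2.2, 0.9, 0.7, -2.4]
30 30 [-0.9, 0.4, 1.9, 1.1, 0.6, -2.5] [-0.9, 0.4, 2.0, 1.2, 0.6, -2.6] [-0.9, 0.3, 2.2, 1.3, 0.6, -2.7] [-0.9, 0.2, 2.3, 1.3, 0.6, -2.8]
30 35 [-0.9, 0.4, 2.0, 1.3, 0.5, -2.7] [-0.9, 0.4, 2.1, 1.4, 0.5, -2.8] [-0.9, 0.3, 2.2, 1.5, 0.5, -2.9] [-0.9, 0.2, 2.4, 1.5, 0.6, -3.0]
30 40 [-0.8, 0.4, 2.0, 1.6, 0.5, -2.9] [-0.9, 0.4, 2.1, 1.7, 0.5, -3.1] None [-0.9, 0.2, 2.4, 1.8, 0.6, 3.1]
30 45 [-0.8, 0.5, 2.0, 1.9, 0.5, 3.1] [-0.8, 0.4, 2.2, 2.0, 0.5, 3.0] [-0.9, 0.3, 2.3, 2.0, 0.5, 2.9] [-0.9, 0.2, 2.4, 2.1, 0.6, 2.8]
```

Run:
```python
from h import *
yaw=np.radians(-40.5)
k=np.array([611,-299,62.]); q=lean(yaw,np.radians(35)); z=R.from_quat(q).apply([0,0,1])
env.set_gripper(0.8)
t0=read_clock(); env.movep(k-z*150,q); print(t0,read_clock(),read_position(),read_joints())
w=read_camera("wrist");save(w,"w0.png")
print(w["xyz"],w["fx"],w["cx"],w["cy"],proj(w,k))
for n in("tray_knob","tray_front","cabinet","cup","jar_tray","pestle_grip"): print(n,[(np.round(d["xy"],1).tolist(),round(d["score"],2)) for d in pinpoint(w,n)])
```

```text
1.6667 4.7583 [ 545.86664558 -242.58863604  184.95195936] [-0.57997719  0.01767398  2.05124197 -0.15938118  0.47061463 -1.32498276]
[ 443.20178307 -156.14734298  242.21418821] 363.95769586589773 312.40445381296087 240.82588513204726 [312.71132188 227.66653298]
tray_knob [([313.4, 227.7], 0.84)]
tray_front [([313.2, 242.2], 0.76)]
cabinet [([312.7, 204.0], 0.67)]
cup []
jar_tray []
pestle_grip [([255.1, 415.7], 0.64)]
```

View pics/w0.png

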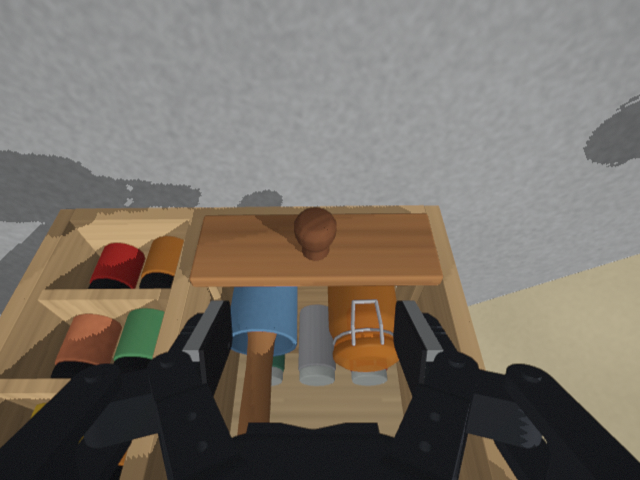

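The wrist view is upside down. The knob is at (314,229), about 1 px from its projected position. The panel's top edge runs from (190,284) to (442,283), and the pestle stands in the cup on the left at (258,350). Next I measure the yaw from the panel edge and grip the knob.

Run:
```python
from h import *
w=read_camera("wrist")
g=cv2.GaussianBlur(w["color"],(3,3),0).astype(float)
def edge(lo,hi,cols,sgn):  # strongest row gradient per column, robust line
    P=[]
    for c in cols:
        d=sgn*np.diff(g[lo:hi,c,2]+g[lo:hi,c,1]); i=d.argmax(); P.append((c,lo+i+.5))
    P=np.array(P,np.float32); vx,vy,x,y=cv2.fitLine(P,cv2.DIST_HUBER,0,.01,.01).ravel()
    return [(c,y+(c-x)*vy/vx) for c in(min(cols),max(cols))]
for nm,z,lo,hi in(("panel",90,276,290),("panelbot",20,208,222)):
    for s in(1,-1):
        for cols in (list(range(205,290))+list(range(340,430)),):
            e=edge(lo,hi,cols,s); a,b=[atz(w,p,z) for p in e]
            v=a-b; print(nm,s,np.round(e,1).tolist(),np.round((a,b),1).tolist(),"yaw",np.degrees(np.arctan2(v[1],v[0]))-90,np.degrees(np.arctan2(-v[1],-v[0]))-90)
# extent checks
a,b=atz(w,(190,283),90),atz(w,(442,283),90);print(np.linalg.norm(a-b),(a+b)/2)
```

```text
panel 1 [[205.0, 277.9], [429.0, 276.3]] [[576.9, -383.6, 90.0], [690.9, -246.6, 90.0]] yaw -219.74739109733602 -39.74739109733601
panel -1 [[205.0, 280.2], [429.0, 285.1]] [[579.1, -386.7, 90.0], [703.6, -252.8, 90.0]] yaw -222.9141741350484 -42.914174135048405
panelbot 1 [[205.0, 216.8], [429.0, 214.2]] [[572.7, -398.4, 20.0], [704.4, -238.6, 20.0]] yaw -219.48660516894304 -39.48660516894305
panelbot -1 [[205.0, 213.3], [429.0, 212.5]] [[569.7, -394.4, 20.0], [702.1, -237.5, 20.0]] yaw -220.159481242492 -40.15948124249201
205.58867997770508 [ 640.5574159  -321.37927615   90.        ]
```

Run:
```python
from h import *
yaw=np.radians(-39.7); xc,yc=frame(yaw)
k=np.array([610.5,-299,62.]); q=lean(yaw,np.radians(34))
print([None if (j:=solve_ik(k-xc*d,q)) is None else np.round(j,2).tolist() for d in(0,90,165,185)])
f0=np.array(read_wrist_force())
print(env.line_to(k,v=120,rot=q,guard=15),read_position())
env.set_gripper(0.0)
print(read_width(),read_grip_force(),np.array(read_wrist_force())-f0,read_clock())
p0=np.array(read_position())
print(env.line_to(p0-xc*135,v=55,guard=25),np.array(read_wrist_force())-f0,read_position(),read_clock())
print((p0-np.array(read_position()))@xc)
s=read_camera("scene");save(s,"s1.png",(180,60,420,240),3)
```

```text
[[-0.61, 0.41, 1.88, -0.18, 0.26, -1.32], [-0.59, 0.27, 2.09, -0.29, 0.2, -1.2], [-0.57, 0.14, 2.26, -0.43, 0.17, -1.04], [-0.56, 0.1, 2.3, -0.47, 0.16, -1.0]]
False [ 610.64574939 -298.94799296   62.59673653]
0.3571203324313439 59.084947819355875 [ 9.84427769 10.43913769  1.66161016] 6.9833
False [ 2.618651    0.85210052 -1.8538867 ] [ 508.77503306 -211.16458931   63.46587733] 9.575
134.93390579363034
```

View pics/s1.png

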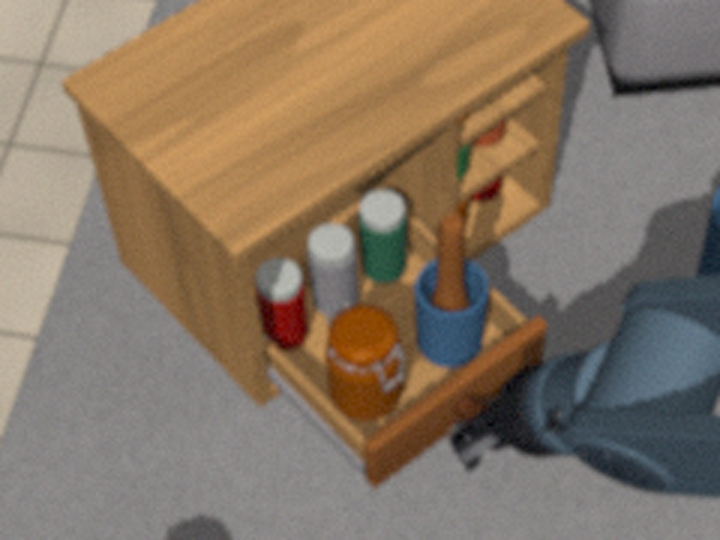

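The tray is about 135 mm out, with the cup and pestle (450,310) and the jar (365,360) upright. Next I pull slowly to the stop.

Run:
```python
from h import *
yaw=np.radians(-39.7); xc,yc=frame(yaw)
p0=np.array(read_position())
print(env.line_to(p0-xc*45,v=25,guard=15),read_wrist_force(),(p0-np.array(read_position()))@xc,read_clock())
env.sleep(.2); print(read_wrist_force(),read_position())
```

```text
True [ 3.18496477 -1.52209705 -2.82025354] 18.37399459108026 10.5417
[ 0.8566758  -1.37137504  0.64639159] [ 494.66389192 -199.39581847   63.51809334]
```

Run:
```python
from h import *
yaw=np.radians(-39.7); xc,yc=frame(yaw)
p0=np.array(read_position());f0=np.array(read_wrist_force())
print(env.line_to(p0-xc*15,v=15,guard=22),(np.array(read_wrist_force())-f0)@xc,(p0-np.array(read_position()))@xc,read_clock())
env.sleep(.1); print(read_wrist_force(),(p0-np.array(read_position()))@xc)
env.set_gripper(0.75)
z=R.from_quat(read_tool_rot()).apply([0,0,1]); p=np.array(read_position())
env.line_to(p-z*60,v=150)
env.line_to(p-z*60-xc*60+[0,0,130],v=250)
print(read_clock())
s=read_camera("scene");t=read_camera("top");w=read_camera("wrist")
for n,c in(("s",s),("t",t),("w",w)):
    save(c,"after_%s.png"%n)
    for o in("tray_knob","pestle_grip","cup","jar_tray","tray_front"): print(n,o,[(np.round(d["xy"],1).tolist(),round(d["score"],2)) for d in pinpoint(c,o)])
cv2.imwrite("pics/pair.png",np.hstack([cv2.resize(c["color"][:,:,::-1][b[1]:b[3],b[0]:b[2]],(400,400),interpolation=cv2.INTER_CUBIC) for c,b in((s,(220,80,380,240)),(w,(80,0,560,480)))]))
```

```text
True 1.4558017979299362 -0.028088472118538623 11.05
[ 1.64616114 -1.3455492  -0.93835821] -0.005478052865958019
12.85
s tray_knob [([220.8, 361.3], 0.21)]
s pestle_grip [([330.0, 148.7], 0.75)]
s cup [([427.0, 157.8], 0.77), ([333.7, 176.9], 0.61)]
s jar_tray [([306.8, 194.7], 0.98)]
s tray_front [([338.6, 199.9], 0.95)]
t tray_knob [([374.5, 248.6], 0.57)]
t pestle_grip [([425.3, 223.2], 0.83)]
t cup [([382.3, 237.6], 0.66), ([413.3, 229.2], 0.65), ([463.8, 331.5], 0.62)]
t jar_tray [([387.9, 205.2], 0.7)]
t tray_front [([384.1, 239.4], 0.92)]
w tray_knob [([314.5, 189.2], 0.87)]
w pestle_grip [([258.4, 359.3], 0.9)]
w cup [([268.6, 235.8], 0.78)]
w jar_tray [([354.4, 241.9], 0.59), ([312.7, 188.8], 0.44), ([310.5, 206.9], 0.44)]
w tray_front [([310.7, 208.7], 0.57)]
```

View pics/pair.png

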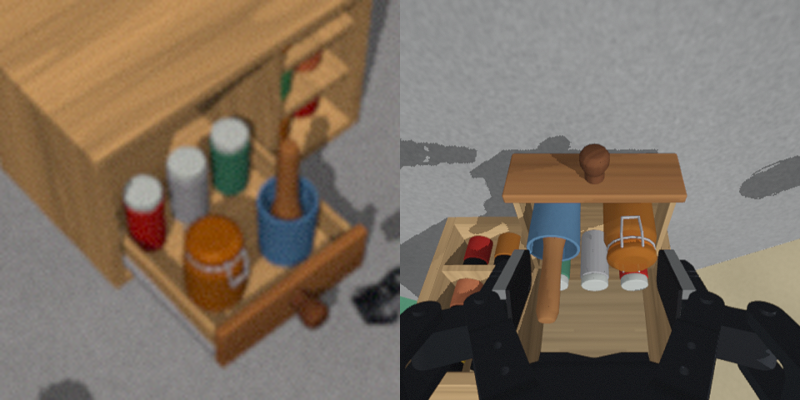

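The tray is at its stop. It was blocked on both pulls, and 153 mm of travel plus about 13 mm ajar gives 166 mm. The left view shows the cup and pestle (288,200) and the jar (215,265) upright. Next I locate the pestle and check the grasp and placing poses.

Run:
```python
from h import *
yaw=np.radians(-39.7); xc,yc=frame(yaw)
s=read_camera("scene");t=read_camera("top");w=read_camera("wrist")
C=(s,t,w)
def best(o,near,r=40):
    out=[]
    for c in C:
        ds=[d for d in pinpoint(c,o) if np.linalg.norm(np.array(d["xy"])-proj(c,near))<r]
        out.append(ds[0]["xy"] if ds else None)
    return out
def ls(o,near):
    b=best(o,near);A=np.zeros((3,3));v=np.zeros(3)
    for c,p in zip(C,b):
        if p is None: continue
        oo,d=ray(c,p);d/=np.linalg.norm(d);M=(np.eye(3)-np.outer(d,d))/((c is not w)*3+1);A+=M;v+=M@oo
    x=np.linalg.solve(A,v);print(o,np.round(x,1),[None if p is None else np.round(np.array(p)-proj(c,x),1).tolist() for c,p in zip(C,b)]);return x
k=np.array([494,-200,62.])+0
cup=k+xc*(28+75)-yc*48
ls("tray_knob",k);ls("tray_front",k+xc*28)
c=ls("cup",cup+[0,0,-32]);g=ls("pestle_grip",[cup[0],cup[1],175]);ls("pestle",[cup[0],cup[1],35]);ls("pestle_head",[cup[0],cup[1],57])
print("exp",cup)
for i,(cc) in enumerate(C):
    for o in ("molcajete","jar_counter"):
        print(i,o,[(np.round(d["bbox"]).tolist(),round(d["score"],2)) for d in look_for(cc,o)][:2])
print(read_clock())
```

```text
tray_knob [ 495.4 -203.8   57.7] [None, [0.7, 0.6], [0.6, -0.0]]
tray_front [ 507.8 -218.3   62.3] [[-0.2, 1.5], [2.2, 1.8], [1.2, 0.7]]
cup [ 536.6 -297.1   43. ] [[-1.2, -1.8], [-1.7, 0.3], [-0.6, -0.6]]
pestle_grip [ 538.  -302.9  179.6] [[-1.7, 0.4], [-0.3, 1.0], [-0.8, 0.3]]
pestle [ 543.9 -309.2   19.3] [[-1.7, -0.4], [-0.1, 1.9], None]
pestle_head [ 547.9 -319.    21.1] [[-0.4, -0.1], [-0.0, 0.5], None]
exp [ 542.58729893 -302.72426385   62.        ]
0 molcajete [([268.0, 313.0, 338.0, 381.0], 0.79)]
0 jar_counter [([212.0, 250.0, 245.0, 290.0], 0.92)]
1 molcajete [([181.0, 197.0, 242.0, 254.0], 0.82)]
1 jar_counter [([275.0, 125.0, 305.0, 164.0], 0.94)]
2 molcajete [([243.0, 281.0, 278.0, 382.0], 0.49)]
2 jar_counter [([575.0, 164.0, 640.0, 274.0], 0.72)]
15.1
```

Run:
```python
from h import *
yaw=np.radians(-39.7); xc,yc=frame(yaw)
g=np.array([539,-302.5,175.]);q=lean(yaw,np.radians(30));z=R.from_quat(q).apply([0,0,1])
up=np.array([0,0,1.])
print([None if (j:=solve_ik(p,q)) is None else np.round(j,2).tolist() for p in(g-z*90,g,g+up*60,g+up*125)])
print(env.line_to(g-z*90,v=200,rot=q)); env.set_gripper(0.7)
print(env.line_to(g,v=100,guard=8),read_position())
f0=np.array(read_wrist_force())
env.set_gripper(0.0)
print("w",read_width(),read_grip_force(),np.array(read_wrist_force())-f0)
f0=np.array(read_wrist_force())
print(env.line_to(g+up*15,v=30,guard=12),np.array(read_wrist_force())-f0,read_position(),read_clock())
s=read_camera("scene");w=read_camera("wrist")
cv2.imwrite("pics/pair2.png",np.hstack([cv2.resize(c["color"][:,:,::-1][b[1]:b[3],b[0]:b[2]],(400,400),interpolation=cv2.INTER_CUBIC) for c,b in((s,(240,80,400,240)),(w,(80,0,560,480)))]))
```

```text
[[-0.71, -0.12, 2.0, 0.01, 0.74, -1.59], [-0.71, 0.09, 1.96, 0.01, 0.56, -1.59], [-0.71, 0.01, 1.92, 0.01, 0.7, -1.59], [-0.71, -0.07, 1.85, 0.01, 0.84, -1.59]]
False
False [ 539.18817052 -302.58216474  175.54352827]
w 0.26521872784603456 58.857602162601964 [-0.22652046  0.51874018  1.88587423]
False [-0.13035496 -1.26830574 -2.63135014] [ 538.92782388 -302.4343071   189.97871722] 18.375
```

View pics/pair2.png

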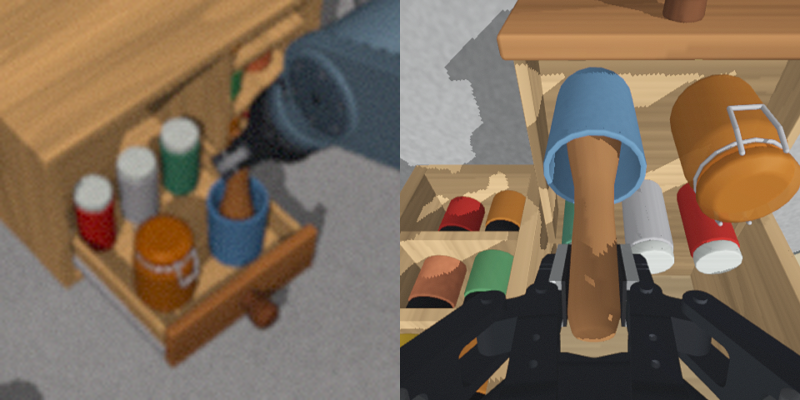

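The right view shows the pestle between the pads, with its head coming out of the standing cup, and both jars are upright. Next I finish the lift and carry it to the molcajete.

```bash
cat >> h.py <<'E'
YAW=np.radians(-39.7)
Q0=R.from_quat(lean(YAW,np.radians(30)))
M=np.array([532.,202.,0.]); PHI=np.arctan2(M[1],M[0])
def place(th,xh,zh):  # pestle tilt deg, head-centre offset outward, head-centre height -> tool pose
    r=np.array([np.cos(PHI),np.sin(PHI),0]); t=np.radians(th)
    u=np.sin(t)*r+np.cos(t)*np.array([0,0,1.])
    q=R.from_euler("z",PHI-YAW)*R.from_rotvec(frame(YAW)[1]*t)*Q0
    return M+r*xh+[0,0,zh]+118*u, q.as_quat()
E
python3 - <<'E'
from h import *
up=np.array([0,0,1.]);g=np.array([539,-302.5,175.])
for a in((0,-3,190),(52,-3,190),(52,-3,60),(62,-3,65)):
    p,q=place(*a);j=solve_ik(p,q);print(a,np.round(p),None if j is None else np.round(j,2))
f0=np.array(read_wrist_force())
print(env.line_to(g+up*130,v=80,guard=15),np.array(read_wrist_force())-f0,read_clock(),read_width())
s=read_camera("scene")
print([(np.round(d["xy"],1).tolist(),round(d["score"],2)) for d in pinpoint(s,"cup")])
env.movep(*place(0,-3,190));print(read_clock())
env.movep(*place(52,-3,160));print(read_clock(),read_position(),read_width(),read_grip_force())
s2=read_camera("scene");t=read_camera("top");w=read_camera("wrist")
for c in(s2,t,w):
  for o in("molcajete","pestle_head","pestle_grip"): print(o,[(np.round(d["xy"],1).tolist(),round(d["score"],2)) for d in pinpoint(c,o)][:2])
  H=M+np.array([np.cos(PHI),np.sin(PHI),0])*-3+[0,0,160];print("exp",proj(c,M),proj(c,H))
cv2.imwrite("pics/pair3.png",np.hstack([cv2.resize(c["color"][:,:,::-1][b[1]:b[3],b[0]:b[2]],(400,400),interpolation=cv2.INTER_CUBIC) for c,b in((s2,(200,130,460,390)),(w,(80,0,560,480)))]))
E
```

```text
(0, -3, 190) [529. 201. 308.] [ 0.08 -0.21  1.96  0.18  0.9  -1.94]
(52, -3, 190) [616. 234. 263.] [ 0.21  0.63  1.03 -0.06  1.87 -1.73]
(52, -3, 60) [616. 234. 133.] [ 0.21  0.73  1.13 -0.06  1.66 -1.72]
(62, -3, 65) [627. 238. 120.] [ 0.22  0.9   0.92 -0.08  1.87 -1.72]
False [ 0.27027737 -0.17874353  0.86187546] 20.0667 0.26722450368718254
[([334.9, 174.7], 0.69), ([425.2, 157.1], 0.6)]
21.9917
22.975 [616.44608096 233.55462234 232.82459264] 0.26917070962397655 58.77080169407469
molcajete [([300.8, 357.1], 0.69)]
pestle_head [([300.0, 342.7], 0.73), ([301.2, 169.9], 0.21)]
pestle_grip [([252.3, 339.4], 0.77)]
exp [303.61140253 358.29717845] [302.85702231 339.05967903]
molcajete [([218.4, 226.5], 0.75), ([211.9, 232.1], 0.62)]
pestle_head [([211.0, 219.9], 0.86)]
pestle_grip [([190.2, 181.4], 0.89)]
exp [219.26835664 229.90526405] [208.11327527 223.63973639]
molcajete []
pestle_head [([311.2, 164.0], 0.79)]
pestle_grip [([310.7, 339.7], 0.65)]
exp [314.00311479 206.37804585] [314.85302212 158.55520696]
```

View pics/pair3.png

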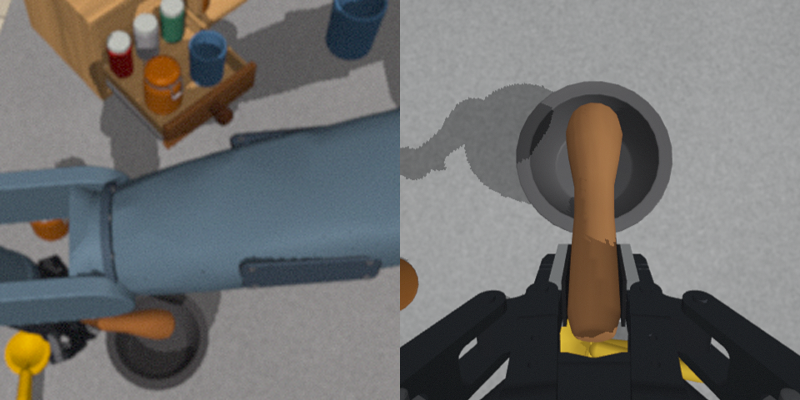

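In the right view the bowl's rim is centred near wrist pixel (313,188). The pestle is over it, head at the far side and handle toward the gripper. The left view shows the cup, the jar and the tray in order. Next I lower it.

Run:
```python
from h import *
import h
w=read_camera("wrist")
ang=np.linspace(0,2*np.pi,60)
circ=np.array([proj(w,M+[75*np.cos(a),75*np.sin(a),95]) for a in ang])
print("pred rim bbox",circ.min(0),circ.max(0),"seen",[80+116*1.2,81*1.2,80+272*1.2,234*1.2])
c=atz(w,(312.8,189),95);print(c, proj(w,M+[0,0,95]))
f0=np.array(read_wrist_force())
p,q=place(52,-4,57)
r=env.line_to(place(52,-4,90)[0],v=60,guard=10);print(r,np.array(read_wrist_force())-f0,read_clock())
if not r:
    r=env.line_to(p,v=20,guard=5);print(r,np.array(read_wrist_force())-f0,read_position(),place(52,-4,65)[0],read_clock())
```

```text
pred rim bbox [218.52726073  94.6646906 ] [409.23258277 282.71980722] seen [219.2, 97.2, 406.4, 280.8]
[533.84605544 201.8157292   95.        ] [313.85113784 186.91660439]
False [0.63641354 0.06295    1.04720614] 24.9417
True [2.88680618 0.26591738 5.60804498] [615.55979235 233.7040345  142.70462327] [615.19027324 233.5872842  137.64805409] 25.95
```

Run:
```python
from h import *
f0=np.array(read_wrist_force())
r=None
for th in(54,56,58,60,62):
    p,q=place(th,-4,70.5-0.15*(th-52))
    r=env.line_to(p,v=12,rot=q,guard=5);f=np.array(read_wrist_force())-f0
    print(th,r,np.round(f,1),np.round(read_position(),1),np.round(p,1),read_clock())
    if r: break
w=read_camera("wrist");t=read_camera("top")
cv2.imwrite("pics/pair4.png",np.hstack([cv2.resize(c["color"][:,:,::-1][b[1]:b[3],b[0]:b[2]],(400,400),interpolation=cv2.INTER_CUBIC) for c,b in((t,(130,130,290,290)),(w,(80,0,560,480)))]))
```

```text
54 False [0.8 1.  1.3] [618.  234.6 139.6] [617.5 234.5 139.6] 26.4
56 False [-0.1 -0.2  2.2] [619.6 235.3 135.6] [619.7 235.3 135.9] 26.9167
58 True [-5.1 -0.6  1.2] [620.  235.4 133.6] [621.8 236.1 132.1] 27.2417
```

View pics/pair4.png

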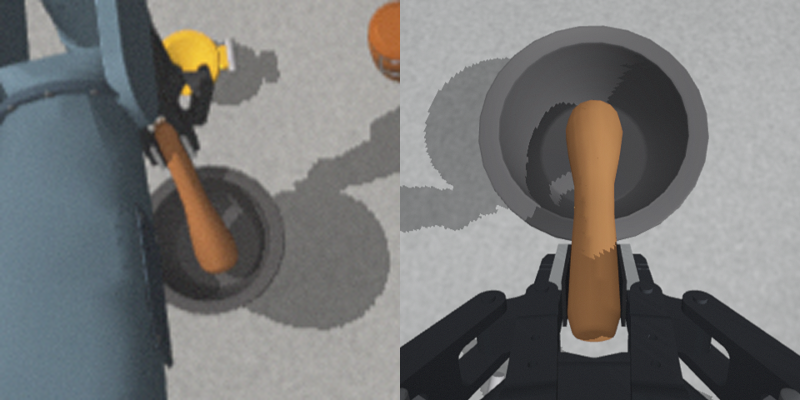

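The right view shows the head on the bowl floor at (594,130) and the handle crossing the rim, with contact felt at about 57° tilt. Next I release and back off.

Run:
```python
from h import *
env.set_gripper(0.5)
z=R.from_quat(read_tool_rot()).apply([0,0,1]);p=np.array(read_position())
print(env.line_to(p-z*90,v=80,guard=8),read_position(),read_clock())
p=np.array(read_position());env.line_to(p+[0,0,90],v=200)
env.goto_joints([1.072,0.181,1.607,0,1.354,-0.206])
s=read_camera("scene");t=read_camera("top");print(read_clock())
for c in(s,t):
  for o in("pestle","pestle_grip","pestle_head","molcajete","cup","jar_tray"): print(o,[(np.round(d["xy"],1).tolist(),round(d["score"],2)) for d in pinpoint(c,o)][:2])
S=pinpoint
try:
  h_,e1=tri(s,S(s,"pestle_head")[0]["xy"],t,S(t,"pestle_head")[0]["xy"]);g_,e2=tri(s,S(s,"pestle_grip")[0]["xy"],t,S(t,"pestle_grip")[0]["xy"])
  v=g_-h_;print(h_,g_,e1,e2,np.linalg.norm(v),"tilt",np.degrees(np.arccos(v[2]/np.linalg.norm(v))))
except IndexError: print("miss")
cv2.imwrite("pics/pair5.png",np.hstack([cv2.resize(c["color"][:,:,::-1][b[1]:b[3],b[0]:b[2]],(400,400),interpolation=cv2.INTER_CUBIC) for c,b in((t,(130,120,290,280)),(s,(190,110,460,380)))]))
```

```text
False [659.59853266 250.44091434 213.22116956] 28.9333
31.7167
pestle [([315.4, 346.1], 0.65), ([305.4, 352.7], 0.48)]
pestle_grip [([256.7, 350.7], 0.83)]
pestle_head []
molcajete [([303.2, 359.0], 0.58), ([332.3, 176.2], 0.52)]
cup [([424.3, 159.6], 0.91), ([331.9, 176.1], 0.56)]
jar_tray [([307.4, 196.9], 0.92)]
pestle [([218.7, 241.0], 0.84)]
pestle_grip [([195.7, 187.1], 0.8), ([216.4, 231.4], 0.6)]
pestle_head [([219.1, 230.1], 0.79)]
molcajete [([216.5, 229.8], 0.87)]
cup [([414.7, 230.6], 0.89), ([467.7, 333.4], 0.85)]
jar_tray [([389.4, 206.8], 0.71)]
miss
```

View pics/pair5.png

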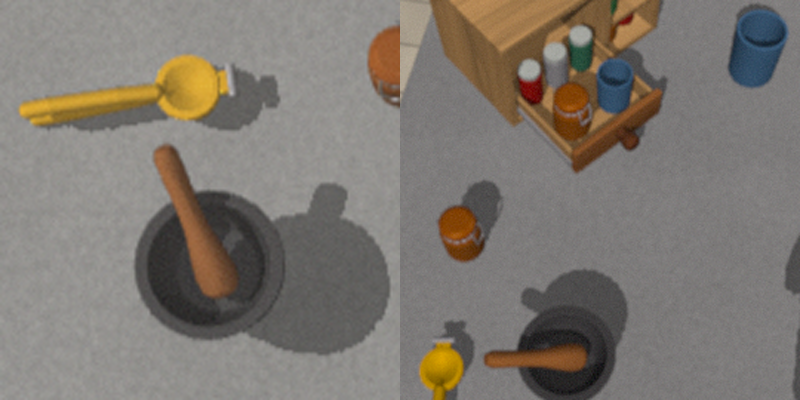

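The pestle rests head down in the bowl with its handle on the rim. The tray is fully out with the cup and jar upright, and nothing else was disturbed.

```bash
python3 -c "
from rig import *
print(read_qvel()); print(env.job_done())"
```

```text
[ 0.00018688 -0.00127041 -0.00034054  0.00047832 -0.00178128 -0.00057255]
the job is handed in; nothing more can be done
None
```

I handed the job in at about 32 s of the 64 s allowed: the tray is out to its stop with the cup and jar upright, the pestle rests head down in the molcajete with its handle on the rim, and the last pictures show the other jar and the squeezer undisturbed.

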